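# Pump down the canister press with a steady push

## Task

Pump the canister in one stroke: with closed fingertips in the dip of the curved wooden grip bar, push the lever gently from its raised rest down to its bottom stop, following the bar as it swings and keeping the push between 6 and 10 newtons without a pause or loss of contact, so that the valve does not leak back. Keep the same 6 to 10 newtons on it at the bottom for three seconds and finish there, still holding it down; leave everything else on the shelf alone.

Things in the scene. Friction and masses are not known exactly. Their poses are not given: they have to be found in the camera images.
- press: Canister vacuum press fixed on the shelf: grey base plate 300 x 150 x 22 mm, short glass canister under the lever, aluminium hinge cheeks at the far end. Origin on the shelf below the main hinge; the lever points along its -x, y is along the hinge, z up. The plate ends 225 mm from the hinge; the lever's tip overhangs it. An air-braked rotor geared to the lever makes it sluggish.
- hinge (a point): Middle of the main hinge axis (along the press's y), 130 mm above the shelf. About it a spring lifts the lever with a steady 1.8 N m; the lever and its steel weight (3.7 kg nominal, really 0.9 to 1.6 times that) have their common centre 133 mm from the axis, 0.19 rad short of upright towards the tip when raised; the grip (0.12 kg) is 260 mm out. Past some point the lever sinks by itself.
- lever (a joint): Main lever with a steel weight (80 mm across, 85 mm long) 144 mm above the main hinge: 0 = raised on its upper stop (slope above level is 0.55 rad minus the value), grows downward, 0.80 = bottom stop. Rotor drag 24 N m per rad/s, inertia 2.0 kg m2: it starts slowly and keeps sinking away from a hand that stops. Under 8 N about 0.06 rad/s near the top, 0.18 to 0.29 near the bottom.
- grip (a joint): Sprung grip bar relative to the lever: 0 = fully up, grows as squeezed, 0.36 = bottomed. Its hinge is parallel to the main one, 60 mm from it along the lever towards the tip and 16 mm above the lever's centre line. Spring 10 N m/rad: pushed square in the dip about 50 N per rad (0.12 rad = 6 N, 0.20 rad = 10 N).
- dip (a point): Lowest point of the lacquered wooden grip bar's curved upper edge: from the grip's hinge 200 mm along the lever towards the tip and 56 mm above (grip at 0). The edge is a saddle of radius 120 mm, 113 mm long, 44 mm wide, flat across, slippery; closed fingers pointing straight down rest in it. It moves from 327 mm above the shelf down to about 100 mm.
- mortar: marble mortar, open round bowl, 104 mm across the rim, 75 mm high; origin at the centre of its underside; a bystander
- sugar_bowl: stainless steel sugar bowl with its hinged lid shut, 90 mm across, 92 mm high; origin at the centre of its underside; a bystander
- spatula: bamboo spatula lying flat along its x axis, 260 mm long; a bystander
- saucer: green melamine saucer, 140 mm across, 18 mm high; origin at the centre of its underside; a bystander
- cup: white mug, 76 mm across, 80 mm high, handle at its +y side; origin at the centre of its underside; a bystander
- jar: glass jar with a steel cap, 70 mm across, 110 mm high; origin at the centre of its underside; a bystander

How it is judged:
By the outcome, as a careful person would: the job done as asked, in the order asked, and still so for the second after the job is handed in, while the arm keeps its last pose, push and grip.
It also fails if it takes over 61 s, if anything falls off the work surface, if the arm or the gripper's body presses on something with over 40 N, if the wrist force passes 120 N, or if a joint passes its speed limit or range.

## Robot

A 7-joint arm with a two-finger parallel gripper is mounted at the origin on the work surface. World frame = base frame: x ahead of the robot, y to its left, z up, the work surface at z = 0. Lengths are in m, angles in rad, forces in N, time in s.
With the tool pointing down it reaches from about 0.425 to 0.875 m from the base axis. Payload 9.9 kg.
Tool frame: the origin (TCP) lies at the very end of the fingers, on their centre line; the grasp point (between the pads) lies 19 mm behind it; z points along the fingers, y is the line along which they close (so a half turn about z gives the same grasp; the last joint's range is limited). The gripper opens to 85 mm and grips with 20 to 120 N. Pads are 22 mm wide; open, the fingers measure 114 mm over their backs; the gripper's body (76 mm by 85 mm) begins 54 mm behind the grasp point. The pads swing forward as they close: fully open they stand 13 mm farther back than shut.
Start: joints at [-1.216, 0.576, 0.025, 1.437, -0.015, 1.129, -0.057], TCP at [0.287, 0.611, 0.231] pointing down, gripper open.
Joint ranges: [-2.76, 2.76], [-0.34, 2.15], [-1.52, 1.57], [0.19, 2.46], [-1.09, 4.23], [0.17, 1.99], [-2.82, 2.82]. Speed limits (rad/s): [2.22, 2.22, 3.01, 3.01, 3.14, 3.14, 3.14].

## Interface

Orientations are given as [roll, pitch, yaw] about the fixed x, y, z axes, in that order (R = Rz(yaw) Ry(pitch) Rx(roll)).
In Python, from workcell import readout, viewer, job gives the robot as it stands.
- The arm moves only by the tool drive_tool, never from a script. Its argument "series" is a list that holds one entry, the list of rows, each a list of 7 numbers: the turn, a rotation vector about the tool's x, y, z in degrees, then the shift along the tool's x, y, z in mm, then the closure, from 0 (fully open) to 1 (shut). In form: [[[rx, ry, rz, dx, dy, dz, grip], ...]]. A call has 1 to 12 rows; each row is the pose to reach, as a shift and turn from the pose commanded when the call began, along the tool's axes at that moment; what a row does not reach only later rows make up. A row lasts 1/12 s, in which the tool goes at most 41.7 mm and 7.16 degrees, less where a joint would pass 70% of its speed; a pose out of reach is approached as far as the arm can. A call with a gripper value outside its range is refused whole. The fingers move at their own pace and stop on an object; "newtons" is the grip in N (left out, the last holds). Time passes only in rows, so rows that repeat a pose let the fingers close. It gives the time, the measured TCP pose, the force, the opening and the grip force at its end, in the units of the state.
- readout.read_state(): the state, without advancing time (a new reading comes with each control period).
- viewer.capture(name): name is "scene" or "top" or "wrist"; returns a dict with "image" (400x640x3 uint8, red, green, blue), "depth" (400x640 float32, m along the optical axis (not along the pixel's ray), 0 where there is no reading), "fx", "fy", "cx", "cy" (pixels), "R" (3x3) and "t" (3): a world point X has camera coordinates R X + t; the wrist camera has in their place "hand_eye" (4x4, takes a point from camera to tool coordinates, whose origin is the TCP and whose axes are the flange's). Camera axes: x right, y down, z forward; pixel columns grow to the right and rows downward; lengths in m; the calibration is good to about 2 mm. A picture is of the moment at which its call begins: read the wrist's pose just before it.
- job.hand_in(): hands the job in; it is judged then, once.
The state is a dict: "clock": time; "qpos": joint angles; "joint_velocities": joint speeds; "effort": joint torques, N m; "tool_pos": TCP position; "orientation": TCP orientation; "contact_force": force on the tool from outside, world axes, zero at the start; "wrist_torque": the same for the moment, N m; "width": finger opening in m; "grasp_force": force on a finger pad.
Only numpy, scipy, OpenCV 4.12 (cv2) and the standard library are available. Lean on these libraries where they do the work, as an engineer would, in place of code of your own. Each camera call takes 0.05 s, during which the arm holds its last target. There are 200 camera calls.

## Working session

There is one attempt and no reset: what is moved stays moved. The work goes in short steps, Python scripts to look and compute and a tool call to move; the robot and the scene stay as the last step left them, time stands still between calls to the robot, and variables do not carry over. Pictures are saved under pics/ and viewed, at most 10 in all, crops included, and the job is handed in when it is done.

Besides the shell and the picture viewer there is one more tool, called as a command line: name --argument value ..., lists and objects as JSON in quotes. drive_tool: Moves the arm, as the interface text tells. Its arguments: {"type":"object","properties":{"series":{"type":"array","items":{"type":"array","items":{"type":"array","items":{"type":"number"}}}},"newtons":{"type":"number"}},"required":["series"]}

```bash
mkdir -p pics; ls; python3 - <<'E'
from workcell import readout, viewer
import cv2,numpy as np
s=readout.read_state();print(s)
for n in("scene","top"):
    c=viewer.capture(n);np.savez(n+".npz",**c);cv2.imwrite(f"pics/{n}1.png",c["image"][:,:,::-1])
    print(n,c["fx"],c["cx"],c["cy"],c["R"],c["t"])
E
```

```text
pics
{'clock': 0.0, 'qpos': array([-1.21579168,  0.57653876,  0.02484046,  1.43788917, -0.01498403,
        1.12900224, -0.05651998]), 'joint_velocities': array([ 0.00043945,  0.00108053,  0.00024006,  0.00091056,  0.00039978,
        0.00066541, -0.00261545]), 'effort': array([-1.12717826e-03, -7.65764093e+01,  2.24993594e+00, -2.85985351e+01,
        1.52975426e-02,  1.19781648e-02, -6.61588331e-06]), 'tool_pos': array([0.28658716, 0.61064953, 0.23044476]), 'orientation': array([-3.13994264e+00,  9.89009366e-05,  2.70281235e+00]), 'contact_force': array([-0.117335  ,  0.12346398,  0.76797606]), 'wrist_torque': array([-0.01239678, -0.00115984, -0.03734909]), 'grasp_force': 0.0, 'width': 0.0852972802531968}
scene 475.5920116604671 319.6385671430042 202.3884095137896 [[ 0.12514851  0.99194632  0.01950274]
 [ 0.58473472 -0.05786389 -0.80915825]
 [-0.80151304  0.11266888 -0.58726703]] [-0.06141139 -0.16300599  2.13706069]
top 443.41194316528316 320.077351370203 189.1984663209309 [[-1.05515562e-02 -9.99941474e-01 -2.39023674e-03]
 [-9.79975473e-01  1.08161363e-02 -1.98824252e-01]
 [ 1.98838468e-01  2.44468118e-04 -9.80032246e-01]] [5.60070818e-04 6.04560069e-01 1.51139958e+00]
```

View pics/scene1.png

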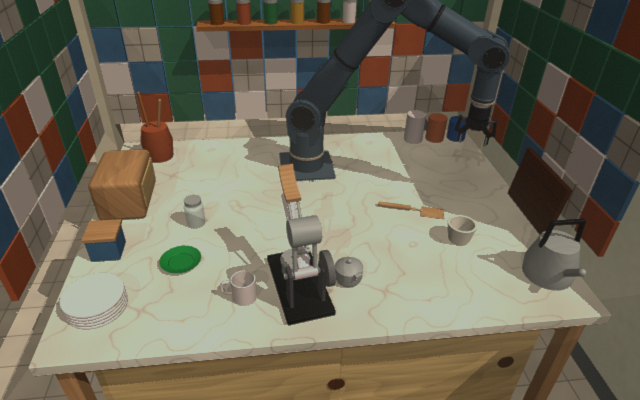

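View pics/top1.png

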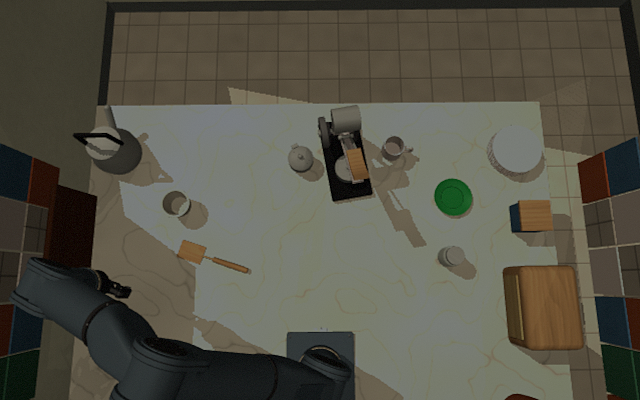

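The scene view shows the press at centre with its orange grip bar at (289,183), lever pointing to the robot. In the top view the bar is at (357,165), the dark plate spans (325,125) to (370,198), and the spatula, at (215,257), is the same colour as the bar.

```bash
cat > m.py <<'E'
import numpy as np,cv2
def cloud(n):
    c=np.load(n+".npz");d=c["depth"];v,u=np.mgrid[:400,:640]
    P=np.stack([(u-c["cx"])/c["fx"]*d,(v-c["cy"])/c["fy"]*d,d],-1)
    W=(P-c["t"])@c["R"]
    return c["image"],W,d>0
E
python3 - <<'E'
from m import *
for n,(x0,y0,x1,y1) in dict(scene=(270,160,305,215),top=(335,140,380,190)).items():
    im,W,ok=cloud(n);h=cv2.cvtColor(im,cv2.COLOR_RGB2HSV)
    m=(h[...,0]>4)&(h[...,0]<22)&(h[...,1]>110)&(h[...,2]>70)&ok&(W[...,2]>.2)
    k=np.zeros_like(m);k[y0:y1,x0:x1]=1;m&=k
    p=W[m];print(n,len(p),p.min(0),p.max(0),p.mean(0))
    r=cv2.fitLine(p[:,:2].astype(np.float32),cv2.DIST_L2,0,.01,.01).ravel();print(r,np.degrees(np.arctan2(r[1],r[0])))
    # profile along line
    a=(p[:,:2]-r[2:])@r[:2];b=(p[:,:2]-r[2:])@np.array([-r[1],r[0]])
    for lo in np.arange(-.07,.07,.01):
        s=(a>lo)&(a<lo+.01)
        if s.sum()>3:print(round(lo,2),s.sum(),p[s].mean(0).round(4),p[s,2].max().round(4),b[s].min().round(3),b[s].max().round(3))
im,W,ok=cloud("top")
z=W[...,2];m=ok&(z>.012)&(z<.032)&(im.max(-1)<45);m[:,:310]=0;m[:,385:]=0;m[:100]=0;m[210:]=0
p=W[m][:,:2].astype(np.float32);print("plate",len(p),cv2.minAreaRect(p));print(cv2.boxPoints(cv2.minAreaRect(p)),W[m][:,2].mean())
# weight etc: points high
for n in("top","scene"):
    im,W,ok=cloud(n);q=W.reshape(-1,3)[ok.ravel()]
    s=(abs(q[:,0]-.75)<.25)&(abs(q[:,1]+.08)<.2)&(q[:,2]>.15);print(n,q[s].min(0),q[s].max(0))
E
```

```text
scene 521 [ 0.57750907 -0.14388713  0.30038603] [ 0.683828   -0.08754943  0.37203224] [ 0.62610871 -0.11665551  0.33276495]
[ 0.98767084  0.15654495  0.6261087  -0.11665551] 9.006409
-0.05 30 [ 0.5831 -0.1197  0.3653] 0.372 -0.02 0.02
-0.04 80 [ 0.5912 -0.1227  0.3582] 0.3703 -0.021 0.021
-0.03 62 [ 0.6009 -0.1215  0.3467] 0.3632 -0.023 0.021
-0.02 59 [ 0.6112 -0.1189  0.3377] 0.3477 -0.021 0.022
-0.01 48 [ 0.6216 -0.1174  0.3303] 0.3373 -0.021 0.02
0.0 46 [ 0.6307 -0.1149  0.3246] 0.3332 -0.02 0.021
0.01 45 [ 0.6413 -0.1163  0.3198] 0.3274 -0.022 0.021
0.02 43 [ 0.651  -0.1138  0.3159] 0.3233 -0.021 0.021
0.03 35 [ 0.6609 -0.1095  0.3129] 0.3187 -0.021 0.022
0.04 36 [ 0.6715 -0.1112  0.3111] 0.3161 -0.021 0.022
0.05 37 [ 0.6781 -0.1065  0.3087] 0.3163 -0.018 0.021
top 463 [ 0.57072401 -0.1440665   0.20099246] [ 0.709579   -0.08827047  0.37571236] [ 0.62491863 -0.11556902  0.33208823]
[ 0.98572594  0.16835801  0.62491864 -0.11556902] 9.692363
-0.06 19 [ 0.5742 -0.1254  0.3663] 0.3708 -0.019 0.021
-0.05 49 [ 0.5802 -0.1239  0.3681] 0.3757 -0.022 0.021
-0.04 38 [ 0.5906 -0.1212  0.3565
[... 240 characters left out ...]
.01 43 [ 0.6394 -0.1127  0.3195] 0.3243 -0.022 0.021
0.02 47 [ 0.6496 -0.1114  0.3159] 0.3229 -0.022 0.021
0.03 44 [ 0.6596 -0.1092  0.3134] 0.3183 -0.022 0.021
0.04 44 [ 0.6693 -0.1079  0.3122] 0.3165 -0.021 0.02
0.05 11 [ 0.6765 -0.1116  0.3106] 0.3153 -0.021 0.016
plate 1301 ((0.7277762293815613, -0.09786038845777512), (0.29861345887184143, 0.14751456677913666), 9.7466402053833)
[[ 5.6813806e-01 -5.0444111e-02]
 [ 5.9311110e-01 -1.9582945e-01]
 [ 8.8741440e-01 -1.4527667e-01]
 [ 8.6244136e-01  1.0867417e-04]] 0.022899343735429293
top [ 0.56910761 -0.14629674  0.15034675] [ 0.8380805  -0.00473148  0.37571236]
scene [ 0.57750907 -0.14612823  0.15000991] [ 0.84674649 -0.00194247  0.37203224]
```

```bash
python3 - <<'E'
import cv2
a=cv2.imread("pics/top1.png")[85:225,270:430]; b=cv2.imread("pics/scene1.png")[150:330,220:380]
cv2.imwrite("pics/c1.png",cv2.hconcat([cv2.resize(a,(390,340),interpolation=2),cv2.resize(b,(400,340),interpolation=2)]))
E
```

```text
(no output)
```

View pics/c1.png

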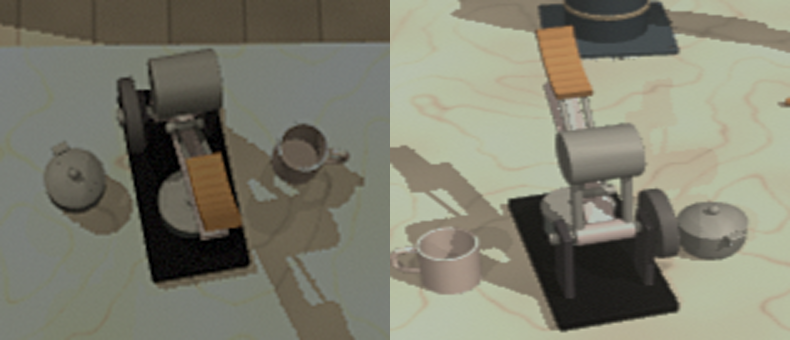

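The crop confirms the geometry: the bar rises toward the robot and the weight stands behind it. Depth gives yaw 9.7°, hinge at (0.802, -0.085) and dip at (0.620, -0.116, 0.328), which matches the text. I'll go above the dip with the fingers closed.

drive_tool --series '[[[0,0,-7,0,0,-40,1],[0,0,-14,0,0,-80,1],[0,0,-21,-17,-14,-110,1],[0,0,-28,-42,-35,-130,1],[0,0,-34.7,-66,-55,-150,1],[0,0,-34.7,-92,-76,-165,1],[0,0,-34.7,-119,-99,-180,1],[0,0,-34.7,-149,-124,-180,1],[0,0,-34.7,-179,-149,-180,1],[0,0,-34.7,-209,-174,-180,1],[0,0,-34.7,-239,-199,-180,1],[0,0,-34.7,-269,-224,-180,1]]]' --newtons 30

```text
clock: 1.1
tool_pos: [0.4354, 0.292, 0.4112]
orientation: [-3.141, -0.0, -2.975]
contact_force: [0.5, 0.4, 0.7]
width: 0.0001
grasp_force: 0.0
```

drive_tool --series '[[[0,0,0,-11,-39,0,1],[0,0,0,-22,-78,0,1],[0,0,0,-33,-117,0,1],[0,0,0,-44,-156,0,1],[0,0,0,-55,-195,0,1],[0,0,0,-66,-234,0,1],[0,0,0,-77,-273,0,1],[0,0,0,-88,-312,0,1],[0,0,0,-99,-350,5,1],[0,0,0,-109,-385,5,1],[0,0,0,-117,-412,10,1],[0,0,0,-122,-430,10,1]]]'

```text
clock: 2.1
tool_pos: [0.627, -0.1135, 0.3996]
orientation: [-3.141, -0.003, -2.978]
contact_force: [0.0, 0.1, -0.0]
width: 0.0003
grasp_force: 0.0
```

drive_tool --series '[[[0,0,0,-1,-5,0,1],[0,0,0,-1,-5,0,1],[0,0,0,-1,-5,0,1],[0,0,0,-1,-5,0,1]]]'

```text
clock: 2.43
tool_pos: [0.6285, -0.1128, 0.4015]
orientation: [3.141, 0.0, -2.973]
contact_force: [-0.3, 1.2, 0.4]
width: 0.0002
grasp_force: 0.0
```

```bash
python3 - <<'E'
from workcell import readout, viewer
import cv2
s=readout.read_state();print({k:s[k] for k in("clock","qpos","tool_pos","orientation","contact_force")})
c=viewer.capture("scene");a=c["image"][100:330,180:400,::-1];b=viewer.capture("top")["image"][70:300,210:430,::-1]
cv2.imwrite("pics/c2.png",cv2.resize(cv2.hconcat([a,b]),(792,414),interpolation=2))
E
```

```text
{'clock': 2.4333, 'qpos': array([ 0.00350489,  0.43934796,  0.17577381,  1.23461891, -0.0757604 ,
        1.47381923,  1.90978854]), 'tool_pos': array([ 0.62847899, -0.11281512,  0.40151916]), 'orientation': array([ 3.14070087e+00,  3.40677422e-04, -2.97282855e+00]), 'contact_force': array([-0.28948243,  1.16173614,  0.4127355 ])}
```

View pics/c2.png

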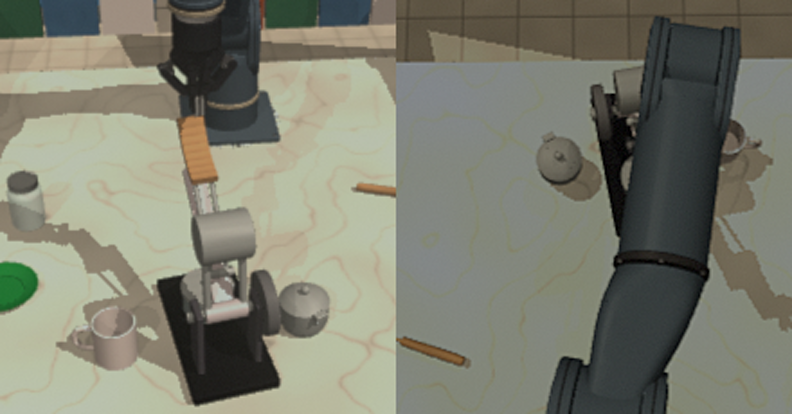

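```bash
cat > plan.py <<'E'
import numpy as np,sys,json
from scipy.optimize import brentq,least_squares
W=.011;H=.130;LAG=.05
def dip(q,g,s=.2):
    a=.55-q; h=.056+.12-np.sqrt(.12**2-(s-.2)**2)
    x=.06+s*np.cos(g)+h*np.sin(g); y=.016-s*np.sin(g)+h*np.cos(g)   # lever frame
    return x*np.cos(a)-y*np.sin(a), H+x*np.sin(a)+y*np.cos(a)
def gap(q,g,d,z):
    a=.55-q; best=(9,0)
    for X in(d-W,d+W):
        Z=z-H; x=X*np.cos(a)+Z*np.sin(a)-.06; y=-X*np.sin(a)+Z*np.cos(a)-.016
        s=x*np.cos(g)-y*np.sin(g); h=x*np.sin(g)+y*np.cos(g)
        t=np.clip(s-.2,-.056,.056); best=min(best,(h-(.176-np.sqrt(.0144-t*t)),s))
    return best
def contact(q,d,z):
    if gap(q,0,d,z)[0]>=0: return 0,0,.2
    f=lambda g:gap(q,g,d,z)[0]
    g=brentq(f,0,.6,xtol=1e-4) if f(.6)>0 else .6
    s=gap(q,g,d,z)[1]; t=s-.2; sl=np.arcsin(np.clip(t/.12,-.9,.9))
    h=.176-np.sqrt(.0144-min(t*t,.003)); arm=s*np.cos(sl)+h*np.sin(sl)   # grip hinge arm
    return g,10*g/arm,s
def tau(q,N,k):
    return 3.7*k*9.81*.133*np.sin(.19+q)+.12*9.81*.26*np.cos(.55-q)-1.8+N*.26
def step(q,w,N,k,dt):
    w+=dt*(tau(q,N,k)-24*w)/2; q+=dt*w
    if q<0:q=0;w=max(w,0)
    if q>.8:q=.8;w=min(w,0)
    return q,w
def tcp(q,F):
    g=F/50; d,z=dip(q,g); return d-.009*np.clip((.55-q-g)/.4,-1,1),z
def ztcp(q,F,d):
    return brentq(lambda z:contact(q,d,z)[1]-F,.05,.40,xtol=1e-5)
def sim(cmd,k,z0,tm):
    # cmd: array (t,d,z); returns q,w at the end & F,q at tm
    T=np.arange(cmd[0,0],cmd[-1,0]+1e-9,1/120.); D=np.interp(T-LAG,cmd[:,0],cmd[:,1]);Z=np.interp(T-LAG,cmd[:,0],cmd[:,2])-z0
    q=w=0.;Q=[];FF=[]
    for d,z in zip(D,Z):
        N=contact(q,d,z)[1]; q,w=step(q,w,N,k,1/120.);Q.append(q);FF.append(N)
    return q,w,np.interp(tm,T,FF),np.interp(tm,T,Q),np.array(FF)
def plan(q,w,k,t,n,F=8.):
    out=[]
    q,w=q,w
    for i in range(n+1):   # row i target is for end of the row + lag compensation
        pass
    for i in range(n):
        for _ in range(10): q,w=step(q,w,F,k,1/120.)
        q2,w2=q,w
        for _ in range(round(LAG*120)): q2,w2=step(q2,w2,F,k,1/120.)
        d=tcp(q2,F)[0]; out.append((d,ztcp(q2,F,d),q))
    return np.array(out)
E
python3 - <<'E'
from plan import *
print("start",tcp(0,0),tcp(0,8),ztcp(0,.05,tcp(0,8)[0]),ztcp(0,8,tcp(0,8)[0]))
print("end",tcp(.8,8),ztcp(.8,8,tcp(.8,8)[0]),contact(.8,tcp(.8,8)[0],ztcp(.8,8,tcp(.8,8)[0])))
for k in(.9,1.2,1.6):
    p=plan(0,0,k,0,12); print(k,p[:,2].round(3),((p[:,0]-.1754)*1000).round(0),((.4005-p[:,1])*1000).round(1))
E
```

```text
start (np.float64(0.175022895252464), np.float64(0.32728044511025584)) (np.float64(0.19770473638524538), np.float64(0.30283421646543346)) 0.3469454477663124 0.3032382482012859
end (np.float64(0.2768394955811598), np.float64(0.10229526167294423)) 0.10376766393091919 (0.15730851552460978, np.float64(8.000010325771289), np.float64(0.19773034118806448))
0.9 [0.002 0.006 0.01  0.015 0.02  0.025 0.03  0.035 0.04  0.046 0.051 0.056] [23. 24. 25. 26. 27. 28. 29. 30. 31. 32. 33. 34.] [ 98.1  99.   99.9 100.9 102.  103.  104.1 105.2 106.3 107.5 108.7 109.9]
1.2 [0.002 0.007 0.012 0.018 0.024 0.03  0.036 0.043 0.049 0.056 0.062 0.069] [23. 24. 25. 26. 28. 29. 30. 31. 32. 34. 35. 36.] [ 98.3  99.3 100.5 101.7 103.  104.3 105.6 107.  108.4 109.9 111.3 112.9]
1.6 [0.003 0.008 0.015 0.022 0.03  0.037 0.045 0.053 0.061 0.07  0.079 0.088] [23. 25. 26. 27. 29. 30. 32. 33. 35. 36. 38. 40.] [ 98.5  99.8 101.3 102.8 104.4 106.  107.7 109.5 111.3 113.2 115.2 117.2]
```

drive_tool --series '[[[0,0,0,0,-2,20,1],[0,0,0,0,-2,40,1],[0,0,0,0,-2,55,1],[0,0,0,0,-2,62,1],[0,0,0,0,-2,62,1],[0,0,0,0,-2,62,1],[0,0,0,0,-2,62,1],[0,0,0,0,-2,62,1]]]'

```text
clock: 3.2
tool_pos: [0.6294, -0.1165, 0.3405]
orientation: [-3.141, 0.002, -2.975]
contact_force: [0.0, 0.5, 0.1]
width: 0.0
grasp_force: 0.0
```

```bash
python3 - <<'E'
from workcell import readout, viewer
import cv2,numpy as np
s=readout.read_state();print(s["clock"],s["tool_pos"],s["contact_force"])
c=viewer.capture("scene");cv2.imwrite("pics/c3.png",cv2.resize(c["image"][120:220,240:360,::-1],(720,600),interpolation=2))
print(readout.read_state()["clock"])
E
```

```text
3.2 [ 0.62943377 -0.11650055  0.3405167 ] [0.04516641 0.52581057 0.10725433]
3.25
```

View pics/c3.png

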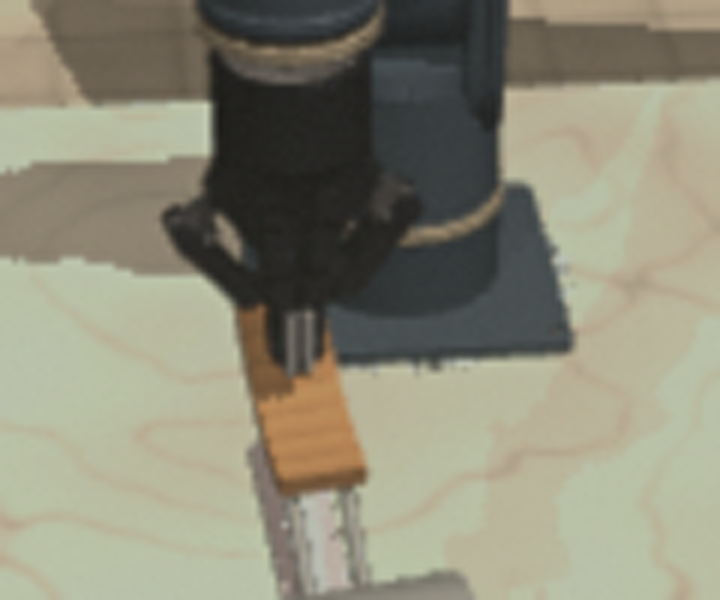

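The fingertips at crop (298,370) sit centred over the bar, just above the dip. I'll load it now.

drive_tool --series '[[[0,0,0,7,0,13,1],[0,0,0,15,0,25,1],[0,0,0,22,0,36,1],[0,0,0,24,0,37.5,1],[0,0,0,25,0,38.5,1],[0,0,0,26,0,40,1]]]'

```text
clock: 3.75
tool_pos: [0.6051, -0.1208, 0.3014]
orientation: [-3.14, 0.005, -2.974]
contact_force: [2.1, -0.0, 7.8]
width: -0.0002
grasp_force: 3.9
```

```bash
cat > est.py <<'E'
from plan import *
from workcell import readout
import json,os
# usage: est.py "dx,dz dx,dz ..." rows just sent (mm); nplan ; writes log
L=json.load(open("log.json")) if os.path.exists("log.json") else dict(cmd=[[3.25,.1754,.3392]],meas=[])
h=np.array([.8018,-.0854]);ex=np.array([np.cos(.168),np.sin(.168)])
s=readout.read_state();p=s["tool_pos"];f=s["contact_force"];b=L["cmd"][-1][:]
rows=[tuple(map(float,r.split(","))) for r in sys.argv[1].split()]
for i,(x,z) in enumerate(rows): L["cmd"].append([b[0]+(i+1)/12,b[1]+x/1000,b[2]-z/1000])
L["meas"].append([s["clock"],(h-p[:2])@ex,p[2],*f]);json.dump(L,open("log.json","w"))
C=np.array(L["cmd"]);M=np.array(L["meas"])
n=int(sys.argv[2]);Ft=float(sys.argv[3]) if len(sys.argv)>3 else 8.
Fm=np.linalg.norm(M[:,3:],axis=1)
def res(v):
    r=sim(C,v[0],v[1],M[:,0]); return np.r_[(r[2]-Fm)/.5,(v[0]-1.2)/.25,v[1]/.002]
v=least_squares(res,[1.2,0],bounds=([.85,-.008],[1.7,.008]),diff_step=.02).x if len(M) else [1.2,0]
q,w,Fs,Qs,FF=sim(C,*v,M[:,0])
print("clk",s["clock"],C[-1,0],"meas d,z",M[-1,1:3].round(4),"cmd",C[-1,1:].round(4),"F",M[-1,3:].round(2),"|F|",Fm.round(2),"simF",Fs.round(2),"now",FF[-1].round(2))
print("k,z0",np.round(v,4),"q,w",round(q,3),round(w,3),"wt",s["wrist_torque"].round(2))
P=plan(q,w,v[0],0,n,Ft)
print(" ".join(f"[{(d-C[-1,1])*1000:.0f},{(C[-1,2]-z-v[1])*1000:.1f}]q{qq:.2f}" for d,z,qq in P))
E
python3 est.py "7,13 15,25 22,36 24,37.5 25,38.5 26,40" 8
```

```text
clk 3.75 3.75 meas d,z [0.1999 0.3014] cmd [0.2014 0.2992] F [ 2.09 -0.03  7.79] |F| [8.07] simF [8.08] now 8.08
k,z0 [ 1.2008 -0.    ] q,w 0.015 0.069 wt [ 0.08 -0.43  0.03]
[1,1.0]q0.02 [2,2.2]q0.03 [3,3.6]q0.03 [4,4.9]q0.04 [6,6.3]q0.05 [7,7.7]q0.05 [8,9.2]q0.06 [9,10.7]q0.07
```

drive_tool --series '[[[0,0,0,1,0,1,1],[0,0,0,2,0,2.2,1],[0,0,0,3,0,3.6,1],[0,0,0,4,0,4.9,1],[0,0,0,6,0,6.3,1],[0,0,0,7,0,7.7,1]]]'

```text
clock: 4.25
tool_pos: [0.5987, -0.1218, 0.2937]
orientation: [-3.14, 0.006, -2.974]
contact_force: [3.9, -0.5, 6.3]
width: -0.0002
grasp_force: 3.8
```

```bash
python3 est.py "1,1 2,2.2 3,3.6 4,4.9 6,6.3 7,7.7" 8
```

```text
clk 4.25 4.25 meas d,z [0.2063 0.2937] cmd [0.2084 0.2915] F [ 3.9  -0.46  6.25] |F| [8.07 7.38] simF [7.92 7.75] now 7.75
k,z0 [ 1.3401e+00 -3.0000e-04] q,w 0.056 0.084 wt [ 0.06 -0.94 -0.04]
[2,2.8]q0.06 [3,4.4]q0.07 [5,6.1]q0.08 [6,7.9]q0.09 [7,9.7]q0.09 [9,11.5]q0.10 [10,13.5]q0.11 [12,15.4]q0.12
```

drive_tool --series '[[[0,0,0,2,0,2.5,1],[0,0,0,3,0,4.2,1],[0,0,0,4,0,6,1],[0,0,0,6,0,7.8,1],[0,0,0,7,0,9.6,1],[0,0,0,9,0,11.4,1]]]'

```text
clock: 4.75
tool_pos: [0.5902, -0.1232, 0.2824]
orientation: [-3.14, 0.006, -2.974]
contact_force: [5.2, 0.1, 7.3]
width: 0.0001
grasp_force: 4.1
```

```bash
python3 est.py "2,2.5 3,4.2 4,6 6,7.8 7,9.6 9,11.4" 8
```

```text
clk 4.75 4.75 meas d,z [0.2149 0.2824] cmd [0.2174 0.2801] F [5.24 0.12 7.3 ] |F| [8.07 7.38 8.98] simF [7.99 8.03 8.54] now 8.54
k,z0 [ 1.1565e+00 -6.0000e-04] q,w 0.092 0.092 wt [ 0.13 -1.16 -0.02]
[-1,-0.2]q0.10 [1,1.5]q0.11 [2,3.3]q0.11 [3,5.1]q0.12 [5,6.9]q0.13 [6,8.8]q0.14 [7,10.7]q0.15 [9,12.6]q0.15
```

drive_tool --series '[[[0,0,0,-1,0,0.5,1],[0,0,0,-1,0,2,1],[0,0,0,0,0,3.8,1],[0,0,0,1,0,5.6,1],[0,0,0,2,0,7.5,1],[0,0,0,3,0,9.5,1]]]'

```text
clock: 5.25
tool_pos: [0.5857, -0.1242, 0.2729]
orientation: [-3.141, 0.003, -2.975]
contact_force: [-1.6, 0.4, 11.3]
width: -0.0002
grasp_force: 5.0
```

```bash
python3 est.py "-1,.5 -1,2 0,3.8 1,5.6 2,7.5 3,9.5" 8
```

```text
clk 5.25 5.25 meas d,z [0.2195 0.2729] cmd [0.2204 0.2706] F [-1.57  0.36 11.34] |F| [ 8.07  7.38  8.98 11.46] simF [8.07 8.48 9.32 9.26] now 9.26
k,z0 [ 0.85  -0.001] q,w 0.119 0.087 wt [0.1  0.33 0.03]
[1,-3.4]q0.13 [2,-1.9]q0.13 [3,-0.4]q0.14 [4,1.2]q0.15 [5,2.7]q0.15 [6,4.3]q0.16 [7,5.9]q0.17 [8,7.6]q0.17
```

```bash
python3 - <<'E'
t=open("est.py").read()
t=t.replace('''def res(v):
    r=sim(C,v[0],v[1],M[:,0]); return np.r_[(r[2]-Fm)/.5,''','''def eff(Q,F):
    a=.55-Q-F/50; N=M[:,5]*np.cos(a)+M[:,3]*np.sin(a); T=M[:,3]*np.cos(a)-M[:,5]*np.sin(a); return N+.28*T,N,T
def res(v):
    r=sim(C,v[0],v[1],M[:,0]); return np.r_[(r[2]-eff(r[3],r[2])[0])/.4,''')
t=t.replace('print("k,z0"','E=eff(Qs,Fs);print("eff",E[0].round(2),"N",E[1].round(2),"T",E[2].round(2),"s",contact(Qs[-1],C[-1,1],C[-1,2]-v[1])[2])\nprint("k,z0"')
t=t.replace("L[\"meas\"].append","rows and L[\"meas\"].append")
open("est.py","w").write(t)
E
python3 est.py "" 8 8
```

```text
clk 5.25 5.25 meas d,z [0.2195 0.2729] cmd [0.2204 0.2706] F [-1.57  0.36 11.34] |F| [ 8.07  7.38  8.98 11.46] simF [7.84 8.26 9.1  9.02] now 9.02
eff [7.74 7.64 9.31 9.38] N [ 8.01  7.2   8.49 10.6 ] T [-0.97  1.56  2.92 -4.34] s 0.20288973675422917
k,z0 [ 0.9004 -0.002 ] q,w 0.119 0.087 wt [0.1  0.33 0.03]
[1,-2.4]q0.13 [2,-0.9]q0.13 [3,0.7]q0.14 [4,2.3]q0.15 [5,3.9]q0.15 [6,5.6]q0.16 [8,7.3]q0.17 [9,9.0]q0.17
```

drive_tool --series '[[[0,0,0,2,0,-2,1],[0,0,0,4,0,-0.7,1],[0,0,0,5,0,0.8,1]]]'

```text
clock: 5.5
tool_pos: [0.5821, -0.1247, 0.2722]
orientation: [-3.14, 0.006, -2.974]
contact_force: [5.0, 1.0, 6.7]
width: -0.0001
grasp_force: 3.7
```

```bash
python3 est.py "2,-2 4,-.7 5,.8" 8 8
```

```text
clk 5.5 5.5 meas d,z [0.2232 0.2722] cmd [0.2254 0.2698] F [4.95 1.05 6.66] |F| [ 8.07  7.38  8.98 11.46  8.36] simF [7.82 8.31 9.21 9.19 8.25] now 8.25
eff [7.74 7.64 9.31 9.38 8.56] N [ 8.01  7.2   8.49 10.59  7.67] T [-0.98  1.55  2.92 -4.34  3.16] s 0.20688580528400347
k,z0 [ 0.85   -0.0022] q,w 0.136 0.081 wt [ 0.09 -0.92 -0.01]
[-1,0.9]q0.14 [-0,2.5]q0.15 [1,4.1]q0.16 [2,5.7]q0.16 [3,7.3]q0.17 [4,9.0]q0.18 [5,10.7]q0.18 [6,12.4]q0.19
```

drive_tool --series '[[[0,0,0,1,0,1.4,1],[0,0,0,2,0,3,1],[0,0,0,3,0,4.6,1],[0,0,0,4,0,6.2,1]]]'

```text
clock: 5.83
tool_pos: [0.5782, -0.1253, 0.2657]
orientation: [-3.14, 0.005, -2.974]
contact_force: [4.6, 0.7, 6.4]
width: -0.0002
grasp_force: 3.6
```

```bash
python3 est.py "1,1.4 2,3 3,4.6 4,6.2" 8 8.3
```

```text
clk 5.8333 5.833333333333333 meas d,z [0.2271 0.2657] cmd [0.2294 0.2636] F [4.56 0.74 6.37] |F| [ 8.07  7.38  8.98 11.46  8.36  7.87] simF [7.82 8.31 9.2  9.17 8.23 8.14] now 8.14
eff [7.74 7.64 9.31 9.38 8.56 8.07] N [ 8.01  7.2   8.49 10.59  7.67  7.22] T [-0.98  1.55  2.92 -4.34  3.16  3.04] s 0.20720230447474974
k,z0 [ 0.8553 -0.0022] q,w 0.164 0.084 wt [ 0.1  -0.94  0.  ]
[-0,2.6]q0.17 [1,4.4]q0.18 [2,6.2]q0.19 [3,8.0]q0.19 [4,9.9]q0.20 [6,11.8]q0.21 [7,13.7]q0.22 [8,15.6]q0.22
```

drive_tool --series '[[[0,0,0,1,0,2.3,1],[0,0,0,2,0,4,1],[0,0,0,3,0,5.8,1],[0,0,0,4,0,7.6,1],[0,0,0,5,0,9.4,1],[0,0,0,6,0,11.3,1]]]'

```text
clock: 6.33
tool_pos: [0.5722, -0.1264, 0.2544]
orientation: [-3.14, 0.005, -2.974]
contact_force: [4.2, -0.2, 7.0]
width: -0.0
grasp_force: 3.6
```

```bash
python3 est.py "1,2.3 2,4 3,5.8 4,7.6 5,9.4 6,11.3" 8 8.3
```

```text
clk 6.3333 6.333333333333333 meas d,z [0.2332 0.2544] cmd [0.2354 0.2523] F [ 4.23 -0.24  6.98] |F| [ 8.07  7.38  8.98 11.46  8.36  7.87  8.17] simF [7.82 8.31 9.21 9.19 8.25 8.17 8.28] now 8.28
eff [7.73 7.64 9.31 9.38 8.56 8.07 8.44] N [ 8.01  7.2   8.49 10.59  7.67  7.22  7.62] T [-0.98  1.55  2.92 -4.34  3.16  3.04  2.93] s 0.2072207944545871
k,z0 [ 0.85   -0.0022] q,w 0.207 0.092 wt [ 0.18 -0.85 -0.01]
[1,2.2]q0.21 [2,4.1]q0.22 [3,6.1]q0.23 [4,8.1]q0.24 [5,10.2]q0.25 [6,12.3]q0.25 [7,14.4]q0.26 [9,16.6]q0.27
```

drive_tool --series '[[[0,0,0,1,0,2.1,1],[0,0,0,2,0,4,1],[0,0,0,3,0,6,1],[0,0,0,4,0,8,1],[0,0,0,5,0,10,1],[0,0,0,6,0,12.2,1]]]'

```text
clock: 6.83
tool_pos: [0.5664, -0.1274, 0.2422]
orientation: [-3.14, 0.005, -2.974]
contact_force: [3.4, -0.0, 6.5]
width: -0.0002
grasp_force: 3.6
```

```bash
python3 est.py "1,2.1 2,4 3,6 4,8 5,10 6,12.2" 8 8.3
```

```text
clk 6.8333 6.833333333333333 meas d,z [0.2391 0.2422] cmd [0.2414 0.2401] F [ 3.38 -0.04  6.5 ] |F| [ 8.07  7.38  8.98 11.46  8.36  7.87  8.17  7.33] simF [7.87 8.31 9.16 9.09 8.13 8.02 8.1  8.09] now 8.09
eff [7.74 7.64 9.31 9.39 8.56 8.07 8.44 7.59] N [ 8.01  7.2   8.49 10.6   7.67  7.22  7.62  6.88] T [-0.97  1.56  2.93 -4.33  3.17  3.04  2.94  2.52] s 0.2072393463567086
k,z0 [ 0.8823 -0.0019] q,w 0.26 0.101 wt [ 0.2  -0.84  0.  ]
[2,3.3]q0.27 [3,5.5]q0.28 [4,7.9]q0.29 [6,10.2]q0.30 [7,12.6]q0.30 [8,15.0]q0.31 [9,17.5]q0.32 [10,20.0]q0.33
```

drive_tool --series '[[[0,0,0,2,0,3.6,1],[0,0,0,3,0,6.2,1],[0,0,0,4,0,8.7,1],[0,0,0,5,0,11.1,1],[0,0,0,6,0,13.5,1],[0,0,0,7,0,15.9,1]]]'

```text
clock: 7.33
tool_pos: [0.5595, -0.1285, 0.2263]
orientation: [-3.14, 0.005, -2.974]
contact_force: [3.6, 0.9, 7.5]
width: -0.0002
grasp_force: 3.8
```

```bash
python3 est.py "2,3.6 3,6.2 4,8.7 5,11.1 6,13.5 7,15.9" 8 8.3
```

```text
clk 7.3333 7.333333333333333 meas d,z [0.2461 0.2263] cmd [0.2484 0.2242] F [3.55 0.89 7.51] |F| [ 8.07  7.38  8.98 11.46  8.36  7.87  8.17  7.33  8.35] simF [7.87 8.31 9.16 9.1  8.13 8.02 8.11 8.1  8.56] now 8.56
eff [7.74 7.64 9.31 9.39 8.56 8.07 8.44 7.59 8.58] N [ 8.01  7.2   8.49 10.6   7.67  7.22  7.62  6.88  7.72] T [-0.97  1.56  2.93 -4.33  3.17  3.04  2.94  2.52  3.06] s 0.20784906432698302
k,z0 [ 0.8812 -0.0019] q,w 0.314 0.114 wt [ 0.18 -0.87 -0.02]
[2,1.8]q0.32 [3,4.3]q0.33 [4,6.9]q0.34 [5,9.5]q0.35 [6,11.6]q0.36 [8,13.0]q0.37 [9,14.5]q0.38 [10,16.0]q0.39
```

drive_tool --series '[[[0,0,0,2,0,2,1],[0,0,0,4,0,4.4,1],[0,0,0,6,0,6.9,1],[0,0,0,8,0,9.3,1]]]'

```text
clock: 7.67
tool_pos: [0.5515, -0.13, 0.2169]
orientation: [-3.14, 0.005, -2.974]
contact_force: [3.2, 0.4, 5.8]
width: -0.0
grasp_force: 3.6
```

```bash
python3 est.py "2,2 4,4.4 6,6.9 8,9.3" 8 8.3
```

```text
clk 7.6667 7.666666666666666 meas d,z [0.2542 0.2169] cmd [0.2564 0.2149] F [3.19 0.37 5.79] |F| [ 8.07  7.38  8.98 11.46  8.36  7.87  8.17  7.33  8.35  6.62] simF [7.98 8.32 9.1  8.96 7.96 7.81 7.83 7.77 8.17 7.85] now 7.85
eff [7.75 7.64 9.31 9.4  8.56 8.07 8.44 7.58 8.58 6.73] N [ 8.01  7.2   8.48 10.61  7.67  7.21  7.61  6.88  7.72  5.89] T [-0.95  1.58  2.95 -4.31  3.18  3.05  2.95  2.53  3.07  3.01] s 0.21216069373398383
k,z0 [ 0.9278 -0.0013] q,w 0.362 0.12 wt [ 0.13 -0.75  0.02]
[-0,3.2]q0.37 [1,4.7]q0.38 [2,6.3]q0.39 [3,8.3]q0.40 [4,11.2]q0.42 [5,14.0]q0.43 [6,16.9]q0.44 [7,19.9]q0.45
```

drive_tool --series '[[[0,0,0,1,0,5.5,1],[0,0,0,2,0,9,1],[0,0,0,3,0,12,1]]]'

```text
clock: 7.92
tool_pos: [0.548, -0.1306, 0.2047]
orientation: [-3.141, 0.004, -2.975]
contact_force: [0.9, 0.6, 9.3]
width: -0.0001
grasp_force: 4.5
```

```bash
python3 est.py "1,5.5 2,9 3,12" 8 8.3
```

```text
clk 7.9167 7.916666666666666 meas d,z [0.2578 0.2047] cmd [0.2594 0.2029] F [0.87 0.6  9.29] |F| [ 8.07  7.38  8.98 11.46  8.36  7.87  8.17  7.33  8.35  6.62  9.35] simF [ 7.98  8.3   9.06  8.91  7.9   7.74  7.74  7.66  8.06  7.72 10.  ] now 10.0
eff [7.75 7.64 9.31 9.4  8.56 8.07 8.44 7.58 8.58 6.73 9.6 ] N [ 8.01  7.2   8.48 10.61  7.66  7.21  7.61  6.88  7.72  5.89  9.24] T [-0.94  1.58  2.95 -4.31  3.18  3.05  2.95  2.53  3.07  3.01  1.31] s 0.18951130662757532
k,z0 [ 0.9426 -0.0012] q,w 0.397 0.144 wt [ 0.12 -0.32  0.07]
[0,-2.5]q0.41 [1,0.4]q0.42 [2,3.3]q0.43 [3,6.3]q0.44 [4,9.3]q0.45 [5,12.4]q0.47 [6,15.5]q0.48 [7,18.7]q0.49
```

drive_tool --series '[[[0,0,0,1,0,-1,1],[0,0,0,2,0,1.4,1],[0,0,0,3,0,4.2,1],[0,0,0,4,0,7.2,1]]]'

```text
clock: 8.25
tool_pos: [0.5444, -0.1312, 0.1977]
orientation: [-3.14, 0.005, -2.975]
contact_force: [1.6, 0.7, 8.0]
width: 0.0002
grasp_force: 3.7
```

```bash
python3 est.py "1,-1 2,1.4 3,4.2 4,7.2" 8 8.3
```

```text
clk 8.25 8.25 meas d,z [0.2614 0.1977] cmd [0.2634 0.1957] F [1.58 0.74 7.99] |F| [ 8.07  7.38  8.98 11.46  8.36  7.87  8.17  7.33  8.35  6.62  9.35  8.17] simF [ 7.98  8.3   9.06  8.91  7.9   7.74  7.74  7.66  8.06  7.72 10.    8.45] now 8.45
eff [7.75 7.64 9.31 9.4  8.56 8.07 8.44 7.58 8.58 6.73 9.6  8.45] N [ 8.01  7.2   8.48 10.61  7.66  7.21  7.61  6.88  7.72  5.89  9.24  7.87] T [-0.94  1.58  2.95 -4.31  3.18  3.05  2.95  2.53  3.07  3.01  1.31  2.08] s 0.1913675205042615
k,z0 [ 0.9425 -0.0012] q,w 0.445 0.141 wt [ 0.14 -0.49  0.03]
[1,2.7]q0.46 [2,5.8]q0.47 [3,9.0]q0.48 [3,12.1]q0.49 [4,15.4]q0.50 [5,18.7]q0.52 [6,22.1]q0.53 [7,25.5]q0.54
```

Good; the model now matches. Carrying on.

drive_tool --series '[[[0,0,0,1,0,2.7,1],[0,0,0,2,0,5.8,1],[0,0,0,3,0,9,1],[0,0,0,4,0,12.1,1]]]'

```text
clock: 8.58
tool_pos: [0.5404, -0.1319, 0.1854]
orientation: [-3.14, 0.004, -2.975]
contact_force: [0.9, 0.8, 8.6]
width: -0.0
grasp_force: 3.7
```

```bash
python3 est.py "1,2.7 2,5.8 3,9 4,12.1" 8 8.3
```

```text
clk 8.5833 8.583333333333334 meas d,z [0.2655 0.1854] cmd [0.2674 0.1836] F [0.86 0.78 8.6 ] |F| [ 8.07  7.38  8.98 11.46  8.36  7.87  8.17  7.33  8.35  6.62  9.35  8.17
  8.67] simF [ 7.95  8.3   9.08  8.94  7.94  7.79  7.81  7.74  8.15  7.82 10.12  8.58
  8.45] now 8.45
eff [7.75 7.64 9.31 9.4  8.56 8.07 8.44 7.59 8.58 6.73 9.6  8.45 8.95] N [ 8.01  7.2   8.49 10.61  7.67  7.21  7.61  6.88  7.72  5.89  9.24  7.87
  8.45] T [-0.95  1.58  2.95 -4.32  3.18  3.05  2.94  2.53  3.06  3.    1.31  2.08
  1.79] s 0.19257256970060233
k,z0 [ 0.9315 -0.0014] q,w 0.49 0.145 wt [ 0.13 -0.44  0.03]
[0,2.8]q0.50 [1,6.0]q0.51 [2,9.4]q0.53 [3,12.7]q0.54 [3,16.1]q0.55 [4,19.6]q0.56 [5,23.1]q0.58 [5,26.7]q0.59
```

drive_tool --series '[[[0,0,0,1,0,2.1,1],[0,0,0,2,0,5.2,1],[0,0,0,3,0,8.5,1],[0,0,0,4,0,11.8,1]]]'

```text
clock: 8.92
tool_pos: [0.5363, -0.1327, 0.1735]
orientation: [-3.14, 0.004, -2.975]
contact_force: [1.8, 0.1, 7.7]
width: 0.0001
grasp_force: 3.6
```

```bash
python3 est.py "1,2.1 2,5.2 3,8.5 4,11.8" 8 8.3
```

```text
clk 8.9167 8.916666666666668 meas d,z [0.2696 0.1735] cmd [0.2714 0.1718] F [1.8  0.14 7.72] |F| [ 8.07  7.38  8.98 11.46  8.36  7.87  8.17  7.33  8.35  6.62  9.35  8.17
  8.67  7.93] simF [ 7.95  8.3   9.08  8.95  7.95  7.8   7.83  7.76  8.17  7.85 10.15  8.61
  8.48  8.04] now 8.04
eff [7.75 7.64 9.31 9.4  8.56 8.07 8.44 7.59 8.58 6.73 9.6  8.45 8.95 8.19] N [ 8.01  7.2   8.49 10.61  7.67  7.21  7.61  6.88  7.72  5.89  9.24  7.87
  8.45  7.37] T [-0.95  1.58  2.94 -4.32  3.18  3.05  2.94  2.52  3.06  3.    1.31  2.08
  1.79  2.93] s 0.19439489622157688
k,z0 [ 0.9288 -0.0014] q,w 0.538 0.148 wt [ 0.05 -0.31 -0.05]
[-1,4.0]q0.55 [0,7.5]q0.56 [1,11.0]q0.58 [1,14.6]q0.59 [2,18.2]q0.60 [3,21.8]q0.62 [3,25.6]q0.63 [4,29.3]q0.64
```

drive_tool --series '[[[0,0,0,0.5,0,3.9,1],[0,0,0,1,0,7.4,1],[0,0,0,2,0,10.9,1],[0,0,0,2.5,0,14.5,1]]]'

```text
clock: 9.25
tool_pos: [0.5338, -0.1331, 0.1589]
orientation: [-3.14, 0.004, -2.975]
contact_force: [1.1, -0.1, 7.8]
width: 0.0001
grasp_force: 3.7
```

```bash
python3 est.py "0.5,3.9 1,7.4 2,10.9 2.5,14.5" 8 8.3
```

```text
clk 9.25 9.250000000000002 meas d,z [0.2722 0.1589] cmd [0.2739 0.1573] F [ 1.08 -0.06  7.81] |F| [ 8.07  7.38  8.98 11.46  8.36  7.87  8.17  7.33  8.35  6.62  9.35  8.17
  8.67  7.93  7.88] simF [ 7.95  8.3   9.08  8.95  7.95  7.8   7.82  7.76  8.17  7.84 10.14  8.6
  8.47  8.03  8.22] now 8.22
eff [7.75 7.64 9.31 9.4  8.56 8.07 8.44 7.59 8.58 6.73 9.6  8.45 8.95 8.19
 8.17] N [ 8.01  7.2   8.49 10.61  7.67  7.21  7.61  6.88  7.72  5.89  9.24  7.87
  8.45  7.37  7.43] T [-0.95  1.58  2.94 -4.32  3.18  3.05  2.94  2.52  3.06  3.    1.31  2.08
  1.79  2.93  2.64] s 0.19496620957387614
k,z0 [ 0.9297 -0.0014] q,w 0.589 0.156 wt [ 0.1  -0.34 -0.02]
[-0,3.6]q0.60 [0,7.3]q0.62 [1,11.0]q0.63 [1,14.8]q0.64 [2,18.6]q0.66 [2,22.4]q0.67 [2,26.4]q0.68 [3,30.3]q0.70
```

drive_tool --series '[[[0,0,0,0.5,0,3.6,1],[0,0,0,1,0,7.3,1],[0,0,0,1.5,0,11,1],[0,0,0,2,0,14.8,1]]]'

```text
clock: 9.58
tool_pos: [0.5319, -0.1334, 0.1441]
orientation: [-3.14, 0.004, -2.975]
contact_force: [0.4, 0.1, 8.3]
width: 0.0001
grasp_force: 3.8
```

```bash
python3 est.py "0.5,3.6 1,7.3 1.5,11 2,14.8" 12 8.3
```

```text
clk 9.5833 9.583333333333336 meas d,z [0.2741 0.1441] cmd [0.2759 0.1425] F [0.36 0.14 8.31] |F| [ 8.07  7.38  8.98 11.46  8.36  7.87  8.17  7.33  8.35  6.62  9.35  8.17
  8.67  7.93  7.88  8.32] simF [ 7.93  8.29  9.08  8.96  7.96  7.82  7.85  7.79  8.2   7.88 10.18  8.64
  8.52  8.08  8.27  8.33] now 8.33
eff [7.75 7.64 9.31 9.39 8.56 8.07 8.44 7.59 8.58 6.73 9.6  8.45 8.95 8.19
 8.17 8.64] N [ 8.01  7.2   8.49 10.6   7.67  7.21  7.61  6.88  7.72  5.89  9.24  7.87
  8.45  7.37  7.43  7.94] T [-0.95  1.57  2.94 -4.32  3.17  3.05  2.94  2.52  3.06  3.    1.3   2.08
  1.79  2.93  2.64  2.47] s 0.19585251924435976
k,z0 [ 0.9257 -0.0015] q,w 0.641 0.164 wt [ 0.07 -0.32  0.01]
[-1,3.5]q0.66 [-0,7.3]q0.67 [0,11.2]q0.68 [1,15.2]q0.70 [1,19.2]q0.71 [1,23.2]q0.73 [1,27.3]q0.74 [1,31.5]q0.75 [1,35.6]q0.77 [1,39.7]q0.78 [1,41.4]q0.80 [1,41.4]q0.80
```

drive_tool --series '[[[0,0,0,0.3,0,3.4,1],[0,0,0,0.6,0,7.2,1],[0,0,0,1,0,11.1,1],[0,0,0,1.3,0,15.1,1]]]'

```text
clock: 9.92
tool_pos: [0.5306, -0.1337, 0.1289]
orientation: [-3.141, 0.003, -2.975]
contact_force: [1.3, 0.7, 8.1]
width: 0.0002
grasp_force: 3.8
```

```bash
python3 est.py "0.3,3.4 .6,7.2 1,11.1 1.3,15.1" 12 8.2
```

```text
clk 9.9167 9.91666666666667 meas d,z [0.2755 0.1289] cmd [0.2772 0.1274] F [1.27 0.66 8.07] |F| [ 8.07  7.38  8.98 11.46  8.36  7.87  8.17  7.33  8.35  6.62  9.35  8.17
  8.67  7.93  7.88  8.32  8.2 ] simF [ 7.93  8.29  9.08  8.96  7.96  7.82  7.85  7.79  8.21  7.89 10.19  8.65
  8.53  8.09  8.28  8.34  8.26] now 8.26
eff [7.75 7.64 9.31 9.39 8.56 8.07 8.44 7.59 8.58 6.73 9.6  8.45 8.95 8.19
 8.17 8.64 8.33] N [ 8.01  7.2   8.49 10.6   7.67  7.21  7.61  6.88  7.72  5.89  9.24  7.87
  8.45  7.37  7.43  7.94  7.29] T [-0.95  1.57  2.94 -4.32  3.17  3.05  2.94  2.52  3.06  3.    1.3   2.08
  1.79  2.93  2.64  2.47  3.69] s 0.19684685361230386
k,z0 [ 0.925  -0.0015] q,w 0.697 0.17 wt [-0.01 -0.18 -0.01]
[-1,3.6]q0.71 [-0,7.6]q0.73 [-0,11.6]q0.74 [-0,15.7]q0.75 [-0,19.9]q0.77 [-0,24.0]q0.78 [-0,25.9]q0.80 [-0,25.9]q0.80 [-0,25.9]q0.80 [-0,25.9]q0.80 [-0,25.9]q0.80 [-0,25.9]q0.80
```

drive_tool --series '[[[0,0,0,0,0,3.6,1],[0,0,0,0.2,0,7.6,1],[0,0,0,0.4,0,11.6,1],[0,0,0,0.5,0,15.7,1]]]'

```text
clock: 10.25
tool_pos: [0.53, -0.1338, 0.1131]
orientation: [-3.141, 0.003, -2.975]
contact_force: [0.5, 0.3, 8.5]
width: -0.0001
grasp_force: 3.8
```

```bash
python3 est.py "0,3.6 .2,7.6 .4,11.6 .5,15.7" 8 8.2
```

```text
clk 10.25 10.250000000000004 meas d,z [0.2761 0.1131] cmd [0.2777 0.1117] F [0.47 0.26 8.46] |F| [ 8.07  7.38  8.98 11.46  8.36  7.87  8.17  7.33  8.35  6.62  9.35  8.17
  8.67  7.93  7.88  8.32  8.2   8.48] simF [ 7.92  8.29  9.09  8.97  7.98  7.84  7.88  7.83  8.25  7.93 10.24  8.71
  8.59  8.15  8.35  8.41  8.33  8.26] now 8.26
eff [7.74 7.64 9.31 9.39 8.56 8.07 8.44 7.59 8.58 6.73 9.6  8.45 8.95 8.19
 8.17 8.64 8.33 8.7 ] N [ 8.01  7.2   8.49 10.6   7.67  7.21  7.62  6.88  7.72  5.89  9.24  7.87
  8.45  7.37  7.43  7.94  7.29  7.72] T [-0.96  1.57  2.94 -4.32  3.17  3.05  2.94  2.52  3.06  3.    1.3   2.08
  1.79  2.93  2.64  2.47  3.69  3.49] s 0.19793909795517783
k,z0 [ 0.9203 -0.0016] q,w 0.753 0.175 wt [ 0.08 -0.15 -0.02]
[-1,3.9]q0.77 [-1,8.0]q0.78 [-1,10.3]q0.80 [-1,10.3]q0.80 [-1,10.3]q0.80 [-1,10.3]q0.80 [-1,10.3]q0.80 [-1,10.3]q0.80
```

drive_tool --series '[[[0,0,0,0,0,3.7,1],[0,0,0,0,0,7.6,1],[0,0,0,0,0,9.8,1],[0,0,0,0,0,9.8,1]]]'

```text
clock: 10.58
tool_pos: [0.5295, -0.1338, 0.1029]
orientation: [-3.141, 0.002, -2.975]
contact_force: [-0.2, -0.8, 7.2]
width: -0.0002
grasp_force: 3.3
```

drive_tool --series '[[[0,0,0,0,0,0,1],[0,0,0,0,0,0,1],[0,0,0,0,0,0,1]]]'

```text
clock: 10.83
tool_pos: [0.5295, -0.1338, 0.1032]
orientation: [-3.141, 0.002, -2.975]
contact_force: [-0.1, -0.7, 6.4]
width: -0.0003
grasp_force: 3.3
```

drive_tool --series '[[[0,0,0,0,0,2,1],[0,0,0,0,0,4,1],[0,0,0,0,0,4.5,1],[0,0,0,0,0,4.5,1]]]'

```text
clock: 11.17
tool_pos: [0.5297, -0.1338, 0.0987]
orientation: [-3.141, 0.002, -2.975]
contact_force: [-0.6, 0.6, 8.0]
width: 0.0001
grasp_force: 3.8
```

drive_tool --series '[[[0,0,0,0,0,0,1],[0,0,0,0,0,0,1],[0,0,0,0,0,0,1],[0,0,0,0,0,0,1],[0,0,0,0,0,0,1],[0,0,0,0,0,0,1]]]'

```text
clock: 11.67
tool_pos: [0.5297, -0.1338, 0.0988]
orientation: [-3.141, 0.002, -2.975]
contact_force: [-1.2, -0.8, 7.2]
width: 0.0002
grasp_force: 3.8
```

drive_tool --series '[[[0,0,0,0,0,0,1],[0,0,0,0,0,0,1],[0,0,0,0,0,0,1],[0,0,0,0,0,0,1],[0,0,0,0,0,0,1],[0,0,0,0,0,0,1],[0,0,0,0,0,0,1],[0,0,0,0,0,0,1],[0,0,0,0,0,0,1],[0,0,0,0,0,0,1],[0,0,0,0,0,0,1],[0,0,0,0,0,0,1]]]'

```text
clock: 12.67
tool_pos: [0.5297, -0.1338, 0.0988]
orientation: [-3.141, 0.002, -2.975]
contact_force: [0.2, 0.4, 7.9]
width: 0.0002
grasp_force: 3.8
```

drive_tool --series '[[[0,0,0,0,0,0,1],[0,0,0,0,0,0,1],[0,0,0,0,0,0,1],[0,0,0,0,0,0,1],[0,0,0,0,0,0,1],[0,0,0,0,0,0,1],[0,0,0,0,0,0,1],[0,0,0,0,0,0,1],[0,0,0,0,0,0,1],[0,0,0,0,0,0,1],[0,0,0,0,0,0,1],[0,0,0,0,0,0,1]]]'

```text
clock: 13.67
tool_pos: [0.5297, -0.1338, 0.0988]
orientation: [-3.141, 0.002, -2.975]
contact_force: [-0.6, -0.7, 8.3]
width: -0.0002
grasp_force: 3.8
```

drive_tool --series '[[[0,0,0,0,0,0,1],[0,0,0,0,0,0,1],[0,0,0,0,0,0,1],[0,0,0,0,0,0,1],[0,0,0,0,0,0,1],[0,0,0,0,0,0,1],[0,0,0,0,0,0,1],[0,0,0,0,0,0,1],[0,0,0,0,0,0,1],[0,0,0,0,0,0,1],[0,0,0,0,0,0,1],[0,0,0,0,0,0,1]]]'

```text
clock: 14.67
tool_pos: [0.5297, -0.1338, 0.0988]
orientation: [-3.141, 0.002, -2.975]
contact_force: [-0.8, 1.1, 7.5]
width: 0.0001
grasp_force: 3.8
```

```bash
python3 - <<'E'
from workcell import readout, viewer
import cv2
F=[]
for i in range(6):
    F.append(readout.read_state()["contact_force"].round(1).tolist());c=viewer.capture("scene")
print(F);cv2.imwrite("pics/c4.png",cv2.resize(c["image"][120:330,180:400,::-1],(628,600),interpolation=2))
E
```

```text
[[-0.8, 1.1, 7.5], [-0.9, 0.1, 8.2], [-0.3, -0.3, 9.2], [-1.2, -0.9, 8.0], [0.3, 1.0, 7.6], [0.6, 0.1, 8.8]]
```

View pics/c4.png

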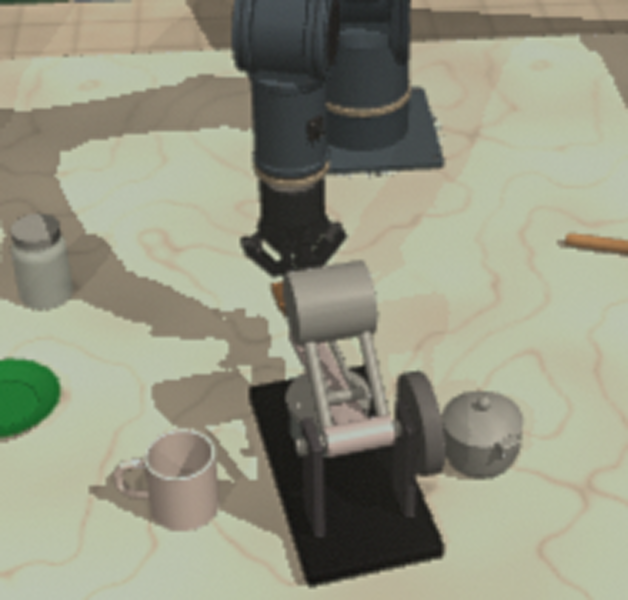

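The lever is down with the weight tipped toward the robot, at (330,300), and the fingers are holding the bar. The bystanders haven't moved, and the force is steady at about 8 N.

```bash
python3 -c "
from workcell import job
print(job.hand_in())"
```

```text
the job is handed in; nothing more can be done
None
```

The lever went to its bottom stop in one stroke and is still held at about 8 N after well over three seconds, with nothing else moved. The push was not in the 6–10 N band throughout: it read about 11.5 N at 5.25 s, when the grip proved less slippery than described, and dipped to a net 6.6 N (5.9 N square to the bar) at 7.67 s; the hand-in gave no verdict.

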